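Slide a shim out of its guide and fit it on the dowels

ROBOT

A 6-joint arm with a two-finger parallel gripper is mounted at the origin on a cart in front of the work surface, level with it; the furniture and walls round the work are solid. World frame = base frame: x ahead of the robot, y to its left, z up, the work surface at z = 0. Lengths are in m, angles in rad, forces in N, time in s.
With the tool pointing down it reaches from about 0.425 to 0.95 m from the base axis. Payload 3.5 kg.
Tool frame: the origin (TCP) lies at the very end of the fingers, on their centre line; the grasp point (between the pads) lies 19 mm behind it (tcp_to_grasp is the distance from the TCP to the grasp point, in m); z points along the fingers, y is the direction in which the jaws open and shut (so a half turn about z gives the same grasp; the last joint's range is limited). The gripper opens to 85 mm and grips with 20 to 120 N. Pads are 22 mm wide; open, the fingers measure 114 mm over their backs; the gripper's body (76 mm by 85 mm) begins 54 mm behind the grasp point. The pads swing forward as they close: fully open they stand 13 mm farther back than shut.
Start: joints at [-1.341, 0.286, 1.577, -0, 1.279, -0.15], TCP at [0.25, -0.627, 0.231] pointing down, gripper open.
Joint ranges: [-2.77, 2.77], [-0.9, 2.22], [0.21, 2.48], [-1.53, 4.67], [0.24, 2.81], [-2.84, 2.84]. Speed limits (rad/s): [2.79, 2.79, 3.14, 3.14, 3.14, 3.14].

INTERFACE

Orientations are given as a unit quaternion [x, y, z, w].
In Python, from plant import * gives the robot as it stands. The module is installed in compiled form; this text tells all that it offers.
- The arm moves only by the tool arm_command, never from a script. Its argument "steps" is a list of rows, each a list of 3 entries, a list of its own where there are three numbers: the turn, a rotation vector about the tool's x, y, z in rad, then the shift along the tool's x, y, z in m, then the gripper command: -1 is shut, 1 is fully open, values between are in proportion. A call has 1 to 12 rows; each row is the pose to reach, as a shift and turn from the pose measured when the call began, along the tool's axes at that moment; what a row does not reach only later rows make up. A row lasts 1/8 s, in which the tool goes at most 62.5 mm and 10.7 degrees, less where a joint would pass 70% of its speed; a pose out of reach is approached as far as the arm can. A call with a gripper value outside its range is refused whole. The fingers move at their own pace and stop on an object; "force" is the grip in N (left out, the last holds). Time passes only in rows, so rows that repeat a pose let the fingers close. It gives the time, the measured TCP pose, the force and the opening at its end, in the units of the state.
- get_state(): the state, without advancing time (a new reading comes with each control period).
- read_camera(name): name is "side" or "top"; returns a dict with "frame" (480x640x3 uint8, red, green, blue), "vfov" (degrees; the focal length in pixels is half the picture's height over the tangent of half this angle, whatever the lens; pixels are square), "cx", "cy" (the principal point, pixels), "dist" ([k1, k2, p1, p2, k3] as OpenCV has them; the pictures are not rectified), "position" and "rotation" of the camera in the world. Camera axes: x right, y up, looking along -z (the intrinsics and any distortion apply to the point x, -y, -z); pixel columns grow to the right and rows downward; lengths in m; the calibration is good to about 2 mm. A picture is of the moment at which its call begins. There is no depth.
- sign_off(): hands the job in, once; it reports no verdict.
The state is a dict: "time": time; "qpos": joint angles; "dq": joint speeds; "joint_efforts": joint torques, N m; "eef_pos": TCP position; "tcp_rot": TCP orientation; "contact_force": force on the tool from outside, world axes, zero at the start; "wrist_torque": the same for the moment, N m; "opening": opening from 0.0 (shut) to 1.0 (fully open).
Only numpy, scipy, OpenCV 4.12 (cv2) and the standard library are available. Lean on these libraries where they do the work, as an engineer would, in place of code of your own. Each camera call takes 0.05 s, during which the arm holds its last target.

TASK

Set a fingertip down slowly on the thin steel shim and, with a steady moderate press, slide it along its channel until its front end juts out well over the open end of the guide block, without letting it fall. Then take it by that free end and lay it on the narrow jig rail, both holes over the two dowels, flat down on the rail, without forcing it; leave the bearing and the blue-wheeled caster at the right where they are.

Things in the scene. Friction and masses are not known exactly. Their poses are not given: they have to be found in the camera images.
- shim_centre (a point): Centre (half-way up) of the shim: flat bare-steel plate, lightly oiled, loose, 100 x 40 x 4 mm, about 115 g; x along its length, z through its thickness. Two 14 mm through holes on its centre line, 34 mm either side of the centre. It starts flat on the channel floor of the guide, its top 1 mm below the rails, so its edges cannot be gripped there.
- shim: The shim itself, origin at the centre of its underside. Pressed from above with a steady 12 to 20 N by a shut gripper's fingertips it is dragged along, with slip; under a lighter press the fingers only slide over it. A force over 80 N onto the guide or jig spoils it; touching down faster than 15 mm/s already knocks that hard. It tips off the guide if its centre passes the front edge.
- guide_front (a point): Middle of the front edge of the guide's channel floor, 50 mm above the table, at the open end of the channel, toward the robot. Axes are the guide's: +x runs from here back along the channel, z up. In front of this end fingers can reach 45 mm below the floor's level.
- guide: Fixed aluminium block 115 long (x), 72 wide, 50 mm up to the floor of a 44 mm wide channel along x between grey rails 5 mm above that floor. Channel open at the front (-x, toward the robot), closed at the rear by a 10 mm bar. A spring plunger in the left rail, 45 mm behind the front, bears on the shim's edge with about 3 N and keeps it from sliding by itself. Origin: centre of its underside.
- jig_top (a point): Centre of the jig rail's top face, 60 mm above the table; x along the rail, z up. Two upright dowels, 8 mm thick and 13 mm high with tapered tips, stand on the top 34 mm either side of this point along x. The shim fits either way round; seated, its centre is 2 mm above this point.
- jig: Fixed jig: steel rail 92 long (x), 26 wide, top at 60 mm, narrower than the shim so that fingers can pass beside it, on a foot plate 105 x 56 x 10 mm. Origin: centre of its underside.
- bearing_1: Small ball bearing lying flat on the table at the left, by the yellow bin, 32 mm across, 10 mm high; bystander. Origin at the centre of its underside.
- caster_2: Swivel caster with blue wheel, 62 x 107 x 132 mm, standing on the table at the right; bystander. Origin at the centre of its underside.
Not all that is in view belongs to the job. Of the things that look like the shim, the larger one is meant.

How it is judged:
By the outcome, as a careful person would: the job done as asked, in the order asked, and still so for the second after the job is handed in, with the robot touching nothing.
It also fails if it takes over 69 s, if anything falls off the work surface, if the arm or the gripper's body presses on something with over 40 N, if the wrist force passes 120 N, or if a joint passes its speed limit or range.

## Working session

There is one attempt and no reset: what is moved stays moved. The work goes in short steps, Python scripts to look and compute and a tool call to move; the robot and the scene stay as the last step left them, time stands still between calls to the robot, and variables do not carry over. Pictures are saved under pics/ and viewed, and the job is handed in when it is done.

Besides the shell and the picture viewer there is one more tool, called in YAML: its name, and indented under it one key for each argument. arm_command: Moves the arm, as the interface text tells. Its arguments: {"type":"object","properties":{"steps":{"type":"array"},"force":{"type":"number"}},"required":["steps"]}

```bash
mkdir -p pics; python3 - <<'E'
from plant import *
import cv2,pickle
s=get_state();print(s)
for n in("side","top"):
    c=read_camera(n);cv2.imwrite(f"pics/{n}0.png",c["frame"][:,:,::-1]);pickle.dump(c,open(n+"0.pkl","wb"))
    print({k:v for k,v in c.items() if k!="frame"})
E
```

```text
{'time': 0.0, 'qpos': array([-1.34098786e+00,  2.87204404e-01,  1.57818531e+00,  4.17374808e-05,
        1.27861887e+00, -1.50010525e-01]), 'dq': array([ 0.00203755,  0.00044663,  0.00136605, -0.00063994,  0.00104824,
        0.0019288 ]), 'joint_efforts': array([-6.36790210e-04, -4.05985701e+01, -2.92625606e+01, -1.48077820e-04,
        5.95028512e-03,  8.73734791e-07]), 'eef_pos': array([ 0.25013511, -0.62622792,  0.22991686]), 'tcp_rot': array([ 9.82021746e-01,  1.88763956e-01, -2.82225564e-05, -1.20779815e-03]), 'contact_force': array([-0.54712166,  0.59292254, -0.64271751]), 'wrist_torque': array([-0.03294217, -0.02180104,  0.01763319]), 'opening': 1.0056923231587882}
{'vfov': 49.30847568973133, 'cx': 323.8649716592981, 'cy': 235.4895633845462, 'dist': array([0.02670672, 0.        , 0.        , 0.        , 0.        ]), 'position': array([0.02405183, 0.62612858, 0.64232244]), 'rotation': array([-0.14154267,  0.42831465,  0.84451071, -0.28864146])}
{'vfov': 55.25747415993674, 'cx': 321.52435170413816, 'cy': 242.02167885178616, 'dist': array([0.00872853, 0.        , 0.        , 0.        , 0.        ]), 'position': array([0.32021578, 0.02211811, 0.92043228]), 'rotation': array([ 0.07628521, -0.07665872, -0.6878311 ,  0.71776903])}
```

View pics/top0.png

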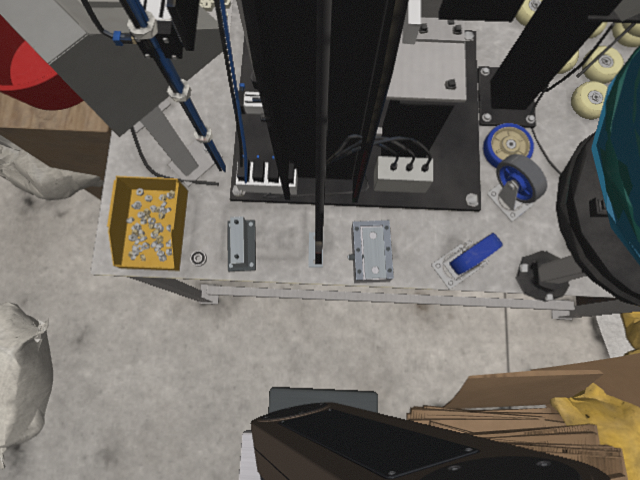

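View pics/side0.png

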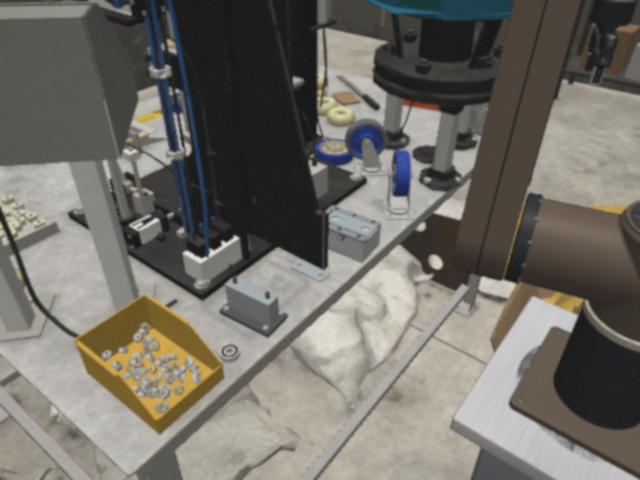

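The top view has the jig at about (241,243), the guide at (372,250), the bearing at (199,258) and the caster at (475,257). A black gusset plate runs down between the jig and guide, near x≈320. I'll zoom in.

```bash
cat > h.py <<'E'
import numpy as np,cv2,pickle
from scipy.spatial.transform import Rotation as R
def K(c):
    f=240/np.tan(np.radians(c["vfov"]/2)); return np.array([[f,0,c["cx"]],[0,f,c["cy"]],[0,0,1.]])
def rot(c):
    r=np.asarray(c["rotation"]); return r if r.shape==(3,3) else R.from_quat(r).as_matrix()
def ray(c,px):
    u=cv2.undistortPoints(np.array(px,float).reshape(-1,1,2),K(c),c["dist"]).reshape(-1,2)
    d=np.c_[u[:,0],-u[:,1],-np.ones(len(u))]; return d@rot(c).T
def plane(c,px,z):
    d=ray(c,px);p=np.asarray(c["position"]); return p+d*((z-p[2])/d[:,2])[:,None]
def proj(c,P):
    q=(np.atleast_2d(P)-c["position"])@rot(c); q=q*[1,-1,-1]
    return cv2.projectPoints(q,np.zeros(3),np.zeros(3),K(c),c["dist"])[0].reshape(-1,2)
def tri(c1,p1,c2,p2):
    d1,d2=ray(c1,p1)[0],ray(c2,p2)[0];a,b=np.array(c1["position"]),np.array(c2["position"])
    t=np.linalg.lstsq(np.c_[d1,-d2],b-a,rcond=None)[0];A=a+t[0]*d1;B=b+t[1]*d2
    return (A+B)/2,np.linalg.norm(A-B)
def load(n): return pickle.load(open(n+".pkl","rb"))
def crop(c,x0,y0,w,h,s,name):
    im=cv2.resize(c["frame"][y0:y0+h,x0:x0+w,::-1],None,fx=s,fy=s,interpolation=cv2.INTER_CUBIC);cv2.imwrite("pics/"+name+".png",im)
E
python3 - <<'E'
from h import *
t=load("top0");s=load("side0")
crop(t,210,200,200,100,4,"t0a");crop(s,210,190,200,150,4,"s0a")
E
```

```text
(no output)
```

View pics/t0a.png

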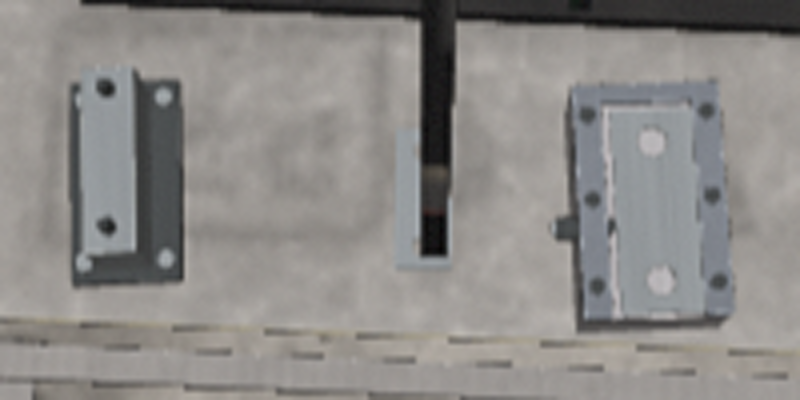

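View pics/s0a.png

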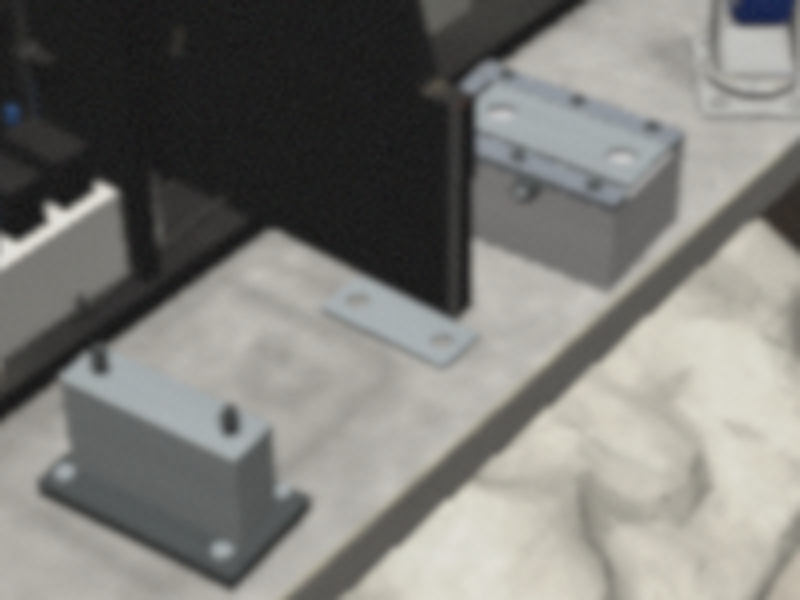

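```bash
python3 - <<'E'
from h import *
np.set_printoptions(precision=4,suppress=True)
t=load("top0");s=load("side0")
T=lambda x,y:[210+(x+.5)/4-.5,200+(y+.5)/4-.5]
S=lambda x,y:[210+(x+.5)/4-.5,190+(y+.5)/4-.5]
for n,a,b in [("holeR",(652,142),(502,115)),("holeF",(661,280),(621,157)),("dowR",(105,88),(98,352)),("dowF",(105,226),(229,408)),
 ("guideFR",(732,318),(682,137)),("guideFL",(582,326),(615,205)),("guideBR",(717,82),(487,62)),("railFL",(83,250),(232,460)),("railFR",(136,252),(272,430)),("railBL",(82,70),(62,378)),("railBR",(134,70),(98,345))]:
    print(n,*tri(t,[T(*a)],s,[S(*b)]))
print("hole z.054 top",plane(t,[T(652,142),T(661,280)],.054)); print("side",plane(s,[S(502,115),S(621,157)],.054))
print("dow tip top",plane(t,[T(105,88),T(105,226)],.073)); print("side base",plane(s,[S(100,372),S(231,432)],.06))
print("gus",tri(t,[T(434,255)],s,[S(460,312)]))
print("shim front",plane(t,[T(620,318),T(702,316),T(604,108),T(686,106)],.054))
E
```

```text
holeR [ 0.5286 -0.074   0.0501] 0.0028918625181635184
holeF [ 0.4606 -0.0793  0.0513] 0.0027312630753999704
dowR [0.5404 0.1913 0.0686] 0.0007185593465303241
dowF [0.4726 0.1852 0.0711] 0.001187427484495773
guideFR [ 0.4452 -0.1128  0.051 ] 0.0003557438586177562
guideFL [ 0.4373 -0.0413  0.0552] 0.0004541969842297022
guideBR [ 0.56   -0.1046  0.0532] 0.0014459624361102031
railFL [0.4623 0.1968 0.0576] 0.002730462230427859
railFR [0.4629 0.1721 0.0552] 0.0024290552365887935
railBL [0.5507 0.2046 0.0583] 0.002746595545619285
railBR [0.5528 0.1801 0.0582] 0.00041865596124318513
hole z.054 top [[ 0.5289 -0.0729  0.054 ]
 [ 0.4614 -0.0784  0.054 ]]
side [[ 0.5238 -0.0698  0.054 ]
 [ 0.4573 -0.0765  0.054 ]]
dow tip top [[0.5395 0.1906 0.073 ]
 [0.4727 0.1851 0.073 ]]
side base [[0.538  0.1931 0.06  ]
 [0.4704 0.1865 0.06  ]]
gus (array([0.4741, 0.0304, 0.0185]), np.float64(0.0017941478279212162))
shim front [[ 0.4423 -0.0592  0.054 ]
 [ 0.4449 -0.0982  0.054 ]
 [ 0.545  -0.0492  0.054 ]
 [ 0.5477 -0.0891  0.054 ]]
```

```bash
python3 - <<'E'
from h import *
np.set_printoptions(precision=3,suppress=True)
t=load("top0");s=load("side0")
print("leg",plane(t,[[543,277]],0)," ring left in top at z=.1,.3,.5",[plane(t,[[556,210]],z)[0] for z in(.1,.2,.3,.5)])
print("ring bottom tri",tri(t,[[575,265]],s,[[440,108]]))
print("gusset upper corner side ray", [plane(s,[[325.5,212]],z)[0] for z in(.05,.1,.15,.2)])
print("gusset top: kink px (318,243)",[plane(t,[[318,243]],z)[0] for z in(.05,.1,.15,.2,.3)])
print("caster",plane(t,[[455,272],[500,240]],0))
print("start TCP in views",proj(t,[.25,-.627,.23]),proj(s,[.25,-.627,.23]))
crop(s,150,0,200,150,4,"s0b")
E
```

```text
leg [[ 0.47  -0.425  0.   ]]  ring left in top at z=.1,.3,.5 [array([ 0.581, -0.408,  0.1  ]), array([ 0.549, -0.356,  0.2  ]), array([ 0.517, -0.303,  0.3  ]), array([ 0.454, -0.198,  0.5  ])]
ring bottom tri (array([ 0.466, -0.377,  0.199]), np.float64(0.01550411268680912))
gusset upper corner side ray [array([ 0.556, -0.081,  0.05 ]), array([ 0.511, -0.021,  0.1  ]), array([0.466, 0.039, 0.15 ]), array([0.421, 0.098, 0.2  ])]
gusset top: kink px (318,243) [array([0.51 , 0.032, 0.05 ]), array([0.499, 0.032, 0.1  ]), array([0.488, 0.031, 0.15 ]), array([0.477, 0.031, 0.2  ]), array([0.455, 0.03 , 0.3  ])]
caster [[ 0.472 -0.247  0.   ]
 [ 0.543 -0.341  0.   ]]
start TCP in views [[774.205 414.251]] [[588.089  82.796]]
```

View pics/s0b.png

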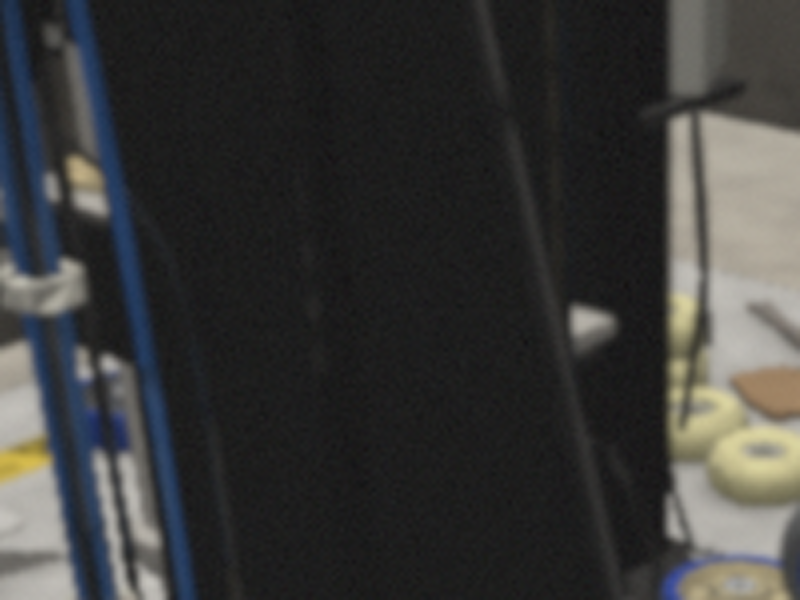

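```bash
python3 - <<'E'
from h import *
np.set_printoptions(precision=3,suppress=True)
s=load("side0");t=load("top0")
px=[[210+460/4,190+312/4],[325.5,212],[150+610/4,590/4],[150+560/4,85],[150+505/4,100/4],[150+480/4,0]]
p=np.array(s["position"])
for d in ray(s,px): print(p+d*(0.03-p[1])/d[1])
print([plane(t,[[x,y]],.3)[0] for x,y in((290,195),(355,200),(318,120))])
crop(t,210,0,200,150,4,"t0b")
E
```

```text
[0.472 0.03  0.018]
[0.473 0.03  0.143]
[0.522 0.03  0.25 ]
[0.544 0.03  0.349]
[0.567 0.03  0.433]
[0.577 0.03  0.466]
[array([0.523, 0.072, 0.3  ]), array([ 0.52, -0.02,  0.3 ]), array([0.64 , 0.038, 0.3  ])]
```

View pics/t0b.png

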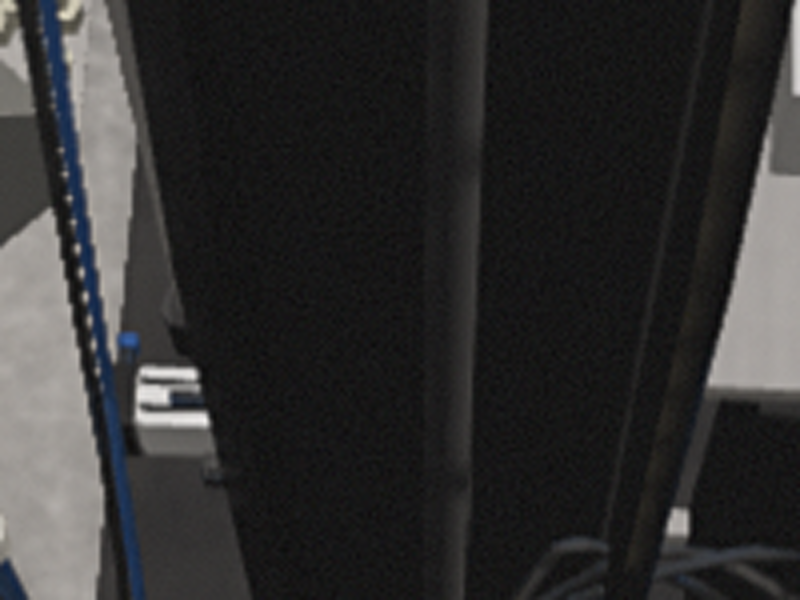

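```bash
cat >> h.py <<'E'
def down(yaw): 
    c,s=np.cos(yaw),np.sin(yaw); return R.from_matrix(np.array([[c,s,0],[s,-c,0],[0,0,-1.]]))
def go(targets):
    from plant import get_state
    st=get_state();r0=R.from_quat(st["tcp_rot"]);x,_,_=r0.as_matrix().T
    print("t",round(st["time"],2),"pos",np.round(st["eef_pos"],4),"yaw",round(np.arctan2(x[1],x[0]),4),"F",np.round(st["contact_force"],1),"open",round(st["opening"],3),"j6",round(st["qpos"][5],2))
    for p,yaw in targets:
        print(np.round((r0.inv()*down(yaw)).as_rotvec(),3).tolist(),np.round(r0.inv().apply(np.array(p)-st["eef_pos"]),4).tolist())
E
python3 - <<'E'
from h import *
go([((.26,-.50,.22),.38),((.30,-.36,.20),.3),((.36,-.24,.19),.2),((.43,-.12,.16),.085),((.507,-.0747,.12),.085)])
E
```

```text
t 0.1 pos [ 0.2501 -0.6263  0.23  ] yaw 0.3798 F [-0.4  0.2 -0.4] open 1.004 j6 -0.15
[-0.002, -0.0, -0.0] [0.056, -0.1136, 0.0103]
[-0.002, -0.0, 0.08] [0.145, -0.2288, 0.0306]
[-0.002, -0.0, 0.18] [0.2452, -0.318, 0.0408]
[-0.002, -0.0, 0.295] [0.3547, -0.4034, 0.071]
[-0.002, -0.0, 0.295] [0.443, -0.4168, 0.1111]
```

arm_command:
  steps:
    - [[0,0,0],[0.028,-0.057,0.005],-1]
    - [[0,0,0],[0.056,-0.114,0.01],-1]
    - [[0,0,0.04],[0.1,-0.172,0.02],-1]
    - [[0,0,0.08],[0.145,-0.229,0.03],-1]
    - [[0,0,0.13],[0.195,-0.274,0.035],-1]
    - [[0,0,0.18],[0.245,-0.318,0.041],-1]
    - [[0,0,0.24],[0.3,-0.36,0.055],-1]
    - [[0,0,0.295],[0.355,-0.403,0.071],-1]
    - [[-0.002,0,0.295],[0.4,-0.41,0.09],-1]
    - [[-0.002,0,0.295],[0.443,-0.417,0.111],-1]
    - [[-0.002,0,0.295],[0.443,-0.417,0.111],-1]
    - [[-0.002,0,0.295],[0.443,-0.417,0.111],-1]
  force: 60

```text
time: 1.6
eef_pos: [0.5066, -0.0734, 0.1188]
tcp_rot: [0.999, 0.044, -0.001, -0.001]
contact_force: [-0.1, -0.4, 0.6]
opening: -0.004
```

```bash
python3 - <<'E'
from h import *
from plant import *
go([((.507,-.0747,.066),.085),((.507,-.0747,.052),.085)])
for n in("side","top"):
    c=read_camera(n);pickle.dump(c,open(n+"1.pkl","wb"))
    u=proj(c,get_state()["eef_pos"])[0];print(u)
    crop(c,int(u[0])-90,int(u[1])-70,180,130,4,n+"1")
E
```

```text
t 1.6 pos [ 0.5066 -0.0734  0.1188] yaw 0.0873 F [-0.1 -0.4  0.6] open -0.004 j6 1.14
[-0.001, 0.003, 0.002] [0.0004, 0.0014, 0.0528]
[-0.001, 0.003, 0.002] [0.0005, 0.0014, 0.0668]
[344.58873572 192.15501499]
[377.66473521 238.94224502]
```

View pics/side1.png

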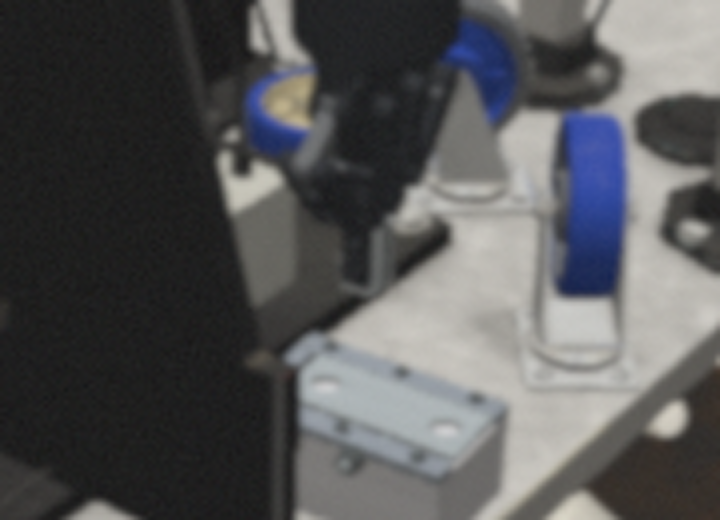

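View pics/top1.png

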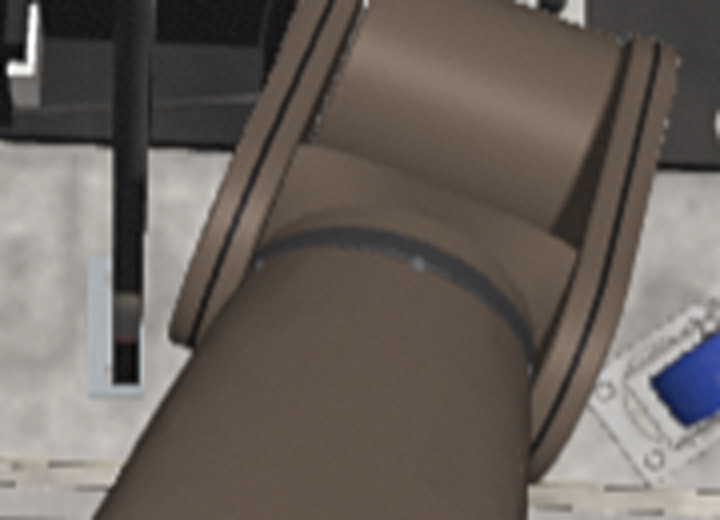

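The arm is above the shim and the tip projection matches the side picture (tip at about (344,194)). Next I'll come down close to the shim, then touch down slowly.

arm_command:
  steps:
    - [[-0.001,0.003,0.002],[0,0.001,0.02],-1]
    - [[-0.001,0.003,0.002],[0,0.0014,0.038],-1]
    - [[-0.001,0.003,0.002],[0,0.0014,0.048],-1]
    - [[-0.001,0.003,0.002],[0,0.0014,0.054],-1]
    - [[-0.001,0.003,0.002],[0,0.0014,0.056],-1]
    - [[-0.001,0.003,0.002],[0,0.0014,0.057],-1]
    - [[-0.001,0.003,0.002],[0,0.0014,0.058],-1]

```text
time: 2.58
eef_pos: [0.5069, -0.0762, 0.0624]
tcp_rot: [0.999, 0.041, 0.002, 0.001]
contact_force: [0.2, -0.0, 0.9]
opening: 0.003
```

```bash
python3 - <<'E'
from h import *
go([((.507,-.0747,.054),.085)])
E
```

```text
t 2.58 pos [ 0.5069 -0.0762  0.0624] yaw 0.083 F [ 0.2 -0.   0.9] open 0.003 j6 1.14
[0.001, -0.003, -0.002] [0.0002, -0.0015, 0.0084]
```

arm_command:
  steps:
    - [[0,0,0],[0,-0.0005,0.001],-1]
    - [[0,0,0],[0,-0.0005,0.002],-1]
    - [[0,0,0],[0,-0.0005,0.003],-1]
    - [[0,0,0],[0,-0.0005,0.004],-1]
    - [[0,0,0],[0,-0.0005,0.005],-1]
    - [[0,0,0],[0,-0.0005,0.006],-1]
    - [[0,0,0],[0,-0.0005,0.007],-1]
    - [[0,0,0],[0,-0.0005,0.0075],-1]

```text
time: 3.58
eef_pos: [0.5068, -0.0757, 0.0548]
tcp_rot: [0.999, 0.042, 0.002, 0.001]
contact_force: [-0.4, 0.6, -0.8]
opening: 0.002
```

arm_command:
  steps:
    - [[0,0,0],[0,0,0.0006],-1]
    - [[0,0,0],[0,0,0.0012],-1]
    - [[0,0,0],[0,0,0.0018],-1]
    - [[0,0,0],[0,0,0.0024],-1]

```text
time: 4.08
eef_pos: [0.5069, -0.0758, 0.054]
tcp_rot: [0.999, 0.042, 0.001, 0.0]
contact_force: [-5.8, 1.3, 12.6]
opening: -0.001
```

arm_command:
  steps:
    - [[0,0,0],[0,0,0.0021],-1]
    - [[0,0,0],[-0.002,0,0.0022],-1]
    - [[0,0,0],[-0.004,0,0.0022],-1]
    - [[0,0,0],[-0.006,0,0.0022],-1]
    - [[0,0,0],[-0.008,0,0.0022],-1]
    - [[0,0,0],[-0.01,0,0.0022],-1]

```text
time: 4.82
eef_pos: [0.5, -0.0775, 0.0541]
tcp_rot: [0.999, 0.041, 0.005, 0.002]
contact_force: [2.2, 0.8, 4.6]
opening: -0.004
```

```bash
python3 - <<'E'
from h import *
from plant import *
go([])
c=read_camera("side");pickle.dump(c,open("side2.pkl","wb"));crop(c,290,180,120,100,6,"side2")
E
```

```text
t 4.83 pos [ 0.5    -0.0775  0.0541] yaw 0.0829 F [2.2 0.8 4.6] open -0.004 j6 1.13
```

View pics/side2.png

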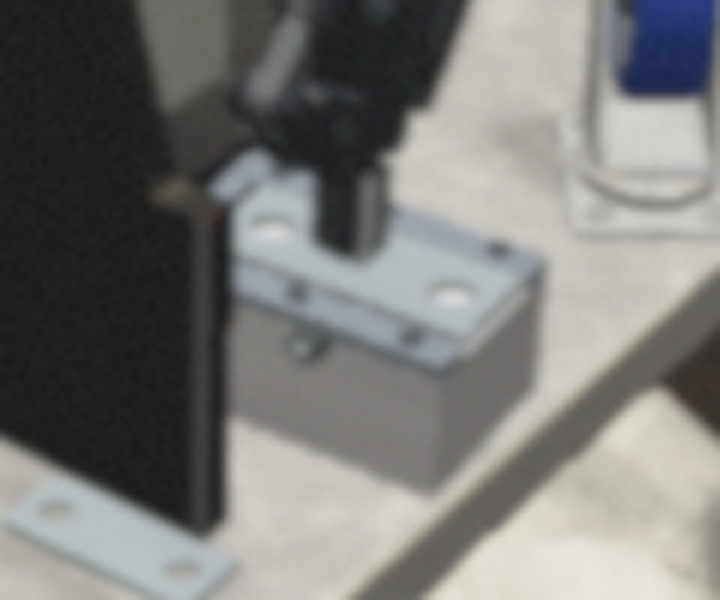

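arm_command:
  steps:
    - [[0,0,0],[0,0.001,0.001],-1]
    - [[0,0,0],[0,0.001,0.002],-1]
    - [[0,0,0],[0,0.001,0.003],-1]

```text
time: 5.25
eef_pos: [0.5009, -0.0787, 0.054]
tcp_rot: [0.999, 0.042, 0.004, 0.002]
contact_force: [-7.6, 3.1, 22.2]
opening: -0.001
```

```bash
python3 - <<'E'
from h import *
go([((.49,-.0767,.054),.085)])
E
```

```text
t 5.25 pos [ 0.5009 -0.0787  0.054 ] yaw 0.0833 F [-7.6  3.1 22.2] open -0.001 j6 1.13
[0.003, -0.009, -0.002] [-0.0107, -0.0029, -0.0001]
```

arm_command:
  steps:
    - [[0,0,0],[-0.001,-0.001,0.0028],-1]
    - [[0,0,0],[-0.003,-0.002,0.003],-1]
    - [[0,0,0],[-0.005,-0.002,0.0032],-1]
    - [[0,0,0],[-0.007,-0.002,0.0033],-1]
    - [[0,0,0],[-0.009,-0.002,0.0033],-1]

```text
time: 5.88
eef_pos: [0.4967, -0.0789, 0.0541]
tcp_rot: [0.999, 0.041, 0.01, 0.003]
contact_force: [4.9, -0.3, 9.3]
opening: 0.003
```

```bash
python3 - <<'E'
from h import *
from plant import *
go([((.48,-.0775,.054),.085)])
c=read_camera("side");pickle.dump(c,open("side3.pkl","wb"));crop(c,290,180,120,100,6,"side3")
E
```

```text
t 5.88 pos [ 0.4967 -0.0789  0.0541] yaw 0.0827 F [ 4.9 -0.3  9.3] open 0.003 j6 1.13
[0.008, -0.02, -0.002] [-0.0165, -0.0028, -0.0003]
```

View pics/side3.png

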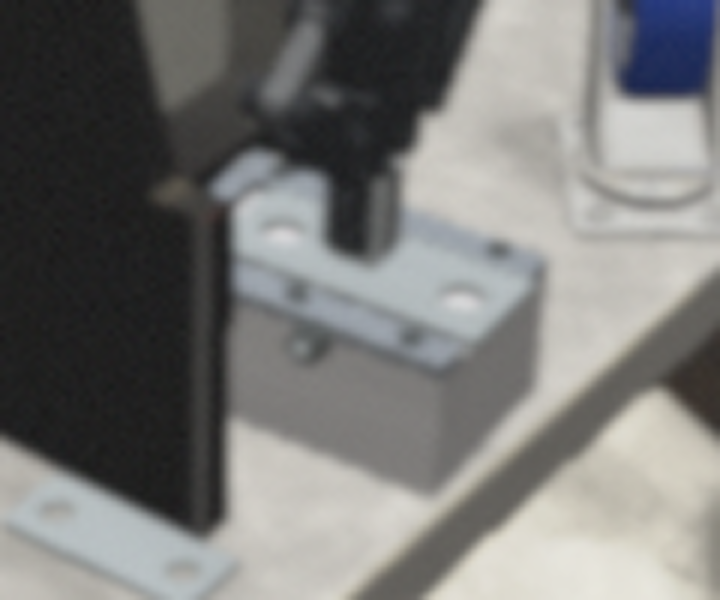

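arm_command:
  steps:
    - [[0.002,-0.004,0],[-0.004,-0.001,0.003],-1]
    - [[0.003,-0.008,0],[-0.006,-0.002,0.0032],-1]
    - [[0.004,-0.01,0],[-0.008,-0.002,0.0034],-1]
    - [[0.005,-0.012,0],[-0.01,-0.002,0.0034],-1]
    - [[0.006,-0.014,0],[-0.012,-0.002,0.0034],-1]
    - [[0.006,-0.015,0],[-0.014,-0.002,0.0034],-1]

```text
time: 6.68
eef_pos: [0.4875, -0.0798, 0.0541]
tcp_rot: [0.999, 0.041, 0.009, 0.003]
contact_force: [4.4, 0.4, 9.4]
opening: -0.0
```

```bash
python3 - <<'E'
from h import *
from plant import *
go([((.48,-.0775,.054),.085)])
c=read_camera("side");pickle.dump(c,open("side4.pkl","wb"));crop(c,290,180,120,100,6,"side4")
E
```

```text
t 6.67 pos [ 0.4875 -0.0798  0.0541] yaw 0.082 F [4.4 0.4 9.4] open -0.0 j6 1.12
[0.007, -0.017, -0.003] [-0.0073, -0.0029, -0.0001]
```

View pics/side4.png

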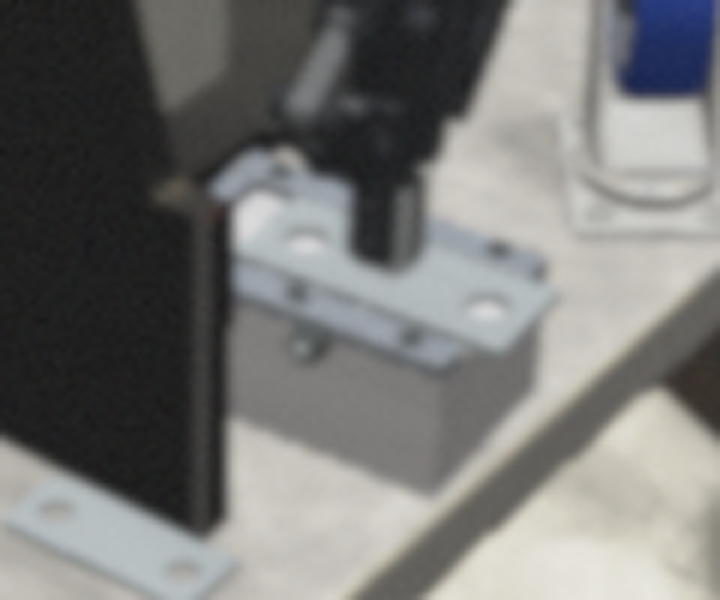

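arm_command:
  steps:
    - [[0.002,-0.004,0],[-0.007,-0.001,0.0038],-1]
    - [[0.003,-0.008,0],[-0.009,-0.002,0.004],-1]
    - [[0.004,-0.01,0],[-0.011,-0.002,0.004],-1]
    - [[0.005,-0.012,0],[-0.013,-0.002,0.004],-1]
    - [[0.006,-0.014,0],[-0.015,-0.002,0.004],-1]
    - [[0.006,-0.015,0],[-0.017,-0.002,0.004],-1]
    - [[0.006,-0.015,0],[-0.019,-0.002,0.004],-1]

```text
time: 7.6
eef_pos: [0.4741, -0.0816, 0.054]
tcp_rot: [0.999, 0.041, 0.008, 0.003]
contact_force: [5.3, -0.6, 12.1]
opening: -0.001
```

```bash
python3 - <<'E'
from h import *
from plant import *
go([((.46,-.079,.054),.085)])
c=read_camera("side");pickle.dump(c,open("side5.pkl","wb"));crop(c,290,180,120,100,6,"side5")
E
```

```text
t 7.6 pos [ 0.4741 -0.0816  0.054 ] yaw 0.0817 F [ 5.3 -0.6 12.1] open -0.001 j6 1.11
[0.007, -0.015, -0.003] [-0.0138, -0.0037, -0.0002]
```

View pics/side5.png

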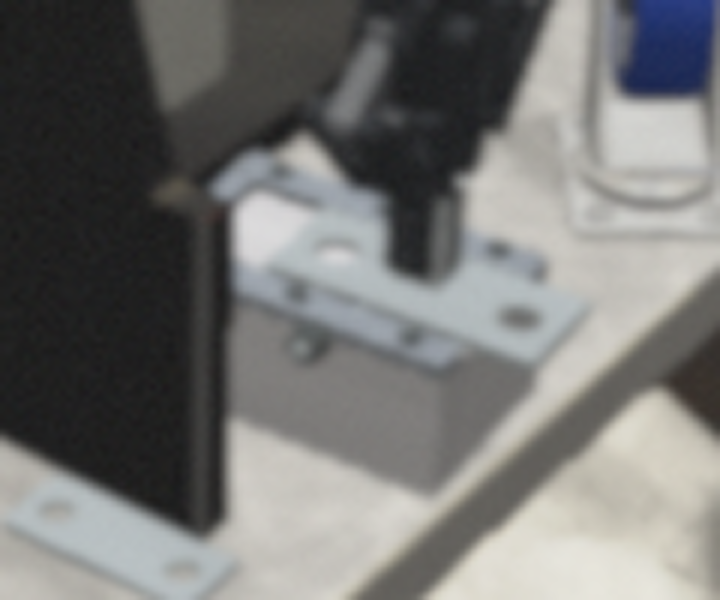

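```bash
python3 - <<'E'
from h import *
np.set_printoptions(precision=4,suppress=True)
s=load("side5");S=lambda x,y:[290+(x+.5)/6-.5,180+(y+.5)/6-.5]
print(plane(s,[S(519,317),S(337,249),S(592,300),S(540,362)],.054)); print(plane(s,[S(443,368),S(545,262)],.055))
E
```

```text
[[ 0.4339 -0.0801  0.054 ]
 [ 0.5017 -0.0752  0.054 ]
 [ 0.4205 -0.1025  0.054 ]
 [ 0.4157 -0.064   0.054 ]]
[[ 0.4371 -0.0415  0.055 ]
 [ 0.4432 -0.1099  0.055 ]]
```

arm_command:
  steps:
    - [[0.002,-0.004,0],[-0.007,-0.001,0.0038],-1]
    - [[0.003,-0.008,0],[-0.009,-0.003,0.004],-1]
    - [[0.004,-0.01,0],[-0.011,-0.003,0.004],-1]
    - [[0.005,-0.012,0],[-0.013,-0.003,0.004],-1]
    - [[0.006,-0.014,0],[-0.015,-0.003,0.004],-1]
    - [[0.006,-0.015,0],[-0.017,-0.003,0.004],-1]
    - [[0.006,-0.015,0],[-0.019,-0.003,0.004],-1]
    - [[0.006,-0.015,0],[-0.0205,-0.003,0.004],-1]

```text
time: 8.65
eef_pos: [0.4592, -0.0828, 0.054]
tcp_rot: [0.999, 0.041, 0.007, 0.003]
contact_force: [5.7, -1.7, 10.5]
opening: 0.005
```

```bash
python3 - <<'E'
from h import *
from plant import *
go([((.46,-.079,.054),.085)])
c=read_camera("side");pickle.dump(c,open("side6.pkl","wb"));crop(c,290,180,120,100,6,"side6")
E
```

```text
t 8.65 pos [ 0.4592 -0.0828  0.054 ] yaw 0.0812 F [ 5.7 -1.7 10.5] open 0.005 j6 1.09
[0.007, -0.014, -0.004] [0.0011, -0.0037, 0.0]
```

View pics/side6.png

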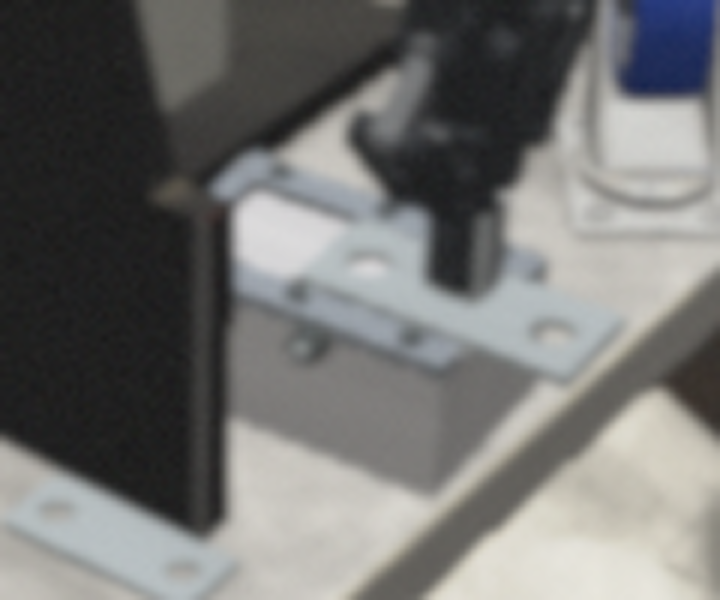

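arm_command:
  steps:
    - [[0,0,0],[-0.002,0,0.001],-1]
    - [[0,0,0],[-0.0005,0,-0.001],-1]
    - [[0,0,0],[0,0,-0.004],-1]
    - [[0.007,-0.014,0],[0,-0.003,-0.015],-1]
    - [[0.007,-0.014,0],[0,-0.003,-0.04],-1]
    - [[0.007,-0.014,0],[0,-0.003,-0.06],-1]
    - [[0.007,-0.014,0],[0,-0.003,-0.066],1]
    - [[0.007,-0.014,0],[0,-0.003,-0.066],1]
    - [[0.007,-0.014,0],[0,-0.003,-0.066],1]

```text
time: 9.82
eef_pos: [0.457, -0.0791, 0.1188]
tcp_rot: [0.999, 0.041, -0.002, -0.0]
contact_force: [0.6, -0.0, -0.6]
opening: 0.636
```

```bash
python3 - <<'E'
from h import *
from plant import *
go([])
for n in("side","top"):
    c=read_camera(n);pickle.dump(c,open(n+"7.pkl","wb"))
crop(load("side7"),290,180,120,100,6,"side7");crop(load("top7"),290,200,120,100,6,"top7")
E
```

```text
t 9.82 pos [ 0.457  -0.0791  0.1188] yaw 0.0813 F [ 0.6 -0.  -0.6] open 0.636 j6 1.1
```

View pics/side7.png

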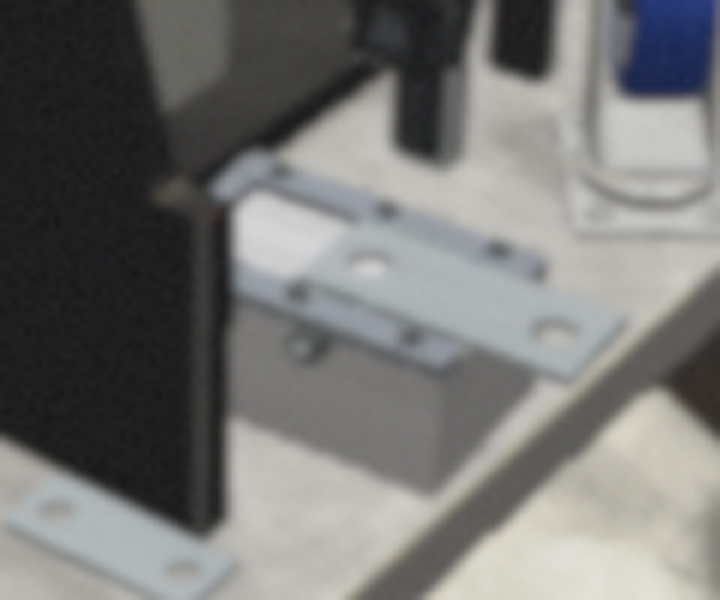

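View pics/top7.png

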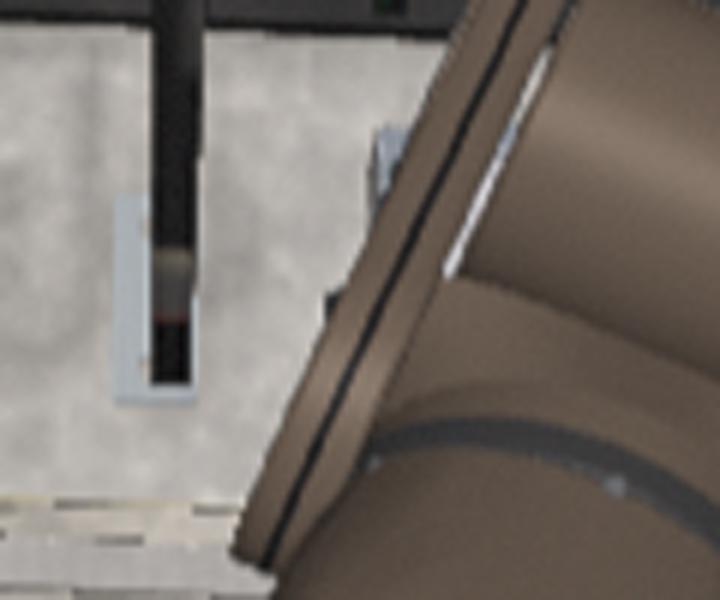

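```bash
python3 - <<'E'
from h import *
np.set_printoptions(precision=4,suppress=True)
s=load("side7");S=lambda x,y:[290+(x+.5)/6-.5,180+(y+.5)/6-.5]
print(plane(s,[S(555,331),S(370,264),S(628,320),S(571,378)],.054)); print(plane(s,[S(443,368),S(545,262)],.055))
E
```

```text
[[ 0.4208 -0.0808  0.054 ]
 [ 0.4883 -0.0748  0.054 ]
 [ 0.4057 -0.1002  0.054 ]
 [ 0.4036 -0.0629  0.054 ]]
[[ 0.4371 -0.0415  0.055 ]
 [ 0.4432 -0.1099  0.055 ]]
```

```bash
python3 - <<'E'
from h import *
go([((.4235,-.0817,.119),.085),((.4235,-.0817,.075),.085),((.4235,-.0817,.031),.085)])
E
```

```text
t 9.93 pos [ 0.4571 -0.0791  0.1189] yaw 0.0813 F [-0.5  0.6  0.1] open 0.808 j6 1.1
[-0.001, 0.003, -0.004] [-0.0337, -0.0002, 0.0]
[-0.001, 0.003, -0.004] [-0.0336, -0.0001, 0.044]
[-0.001, 0.003, -0.004] [-0.0335, -0.0001, 0.088]
```

arm_command:
  steps:
    - [[-0.001,0.003,-0.004],[-0.02,0,0],1]
    - [[-0.001,0.003,-0.004],[-0.0335,0,0],1]
    - [[-0.001,0.003,-0.004],[-0.0335,0,0],1]
    - [[-0.001,0.003,-0.004],[-0.0335,0,0.015],1]
    - [[-0.001,0.003,-0.004],[-0.0335,0,0.03],1]
    - [[-0.001,0.003,-0.004],[-0.0335,0,0.036],1]
    - [[-0.001,0.003,-0.004],[-0.0335,0,0.036],1]

```text
time: 10.8
eef_pos: [0.4231, -0.0815, 0.082]
tcp_rot: [0.999, 0.043, -0.001, -0.0]
contact_force: [0.8, 1.0, -0.5]
opening: 1.003
```

```bash
python3 - <<'E'
from h import *
from plant import *
go([((.4235,-.0817,.031),.085)])
c=read_camera("side");pickle.dump(c,open("side8.pkl","wb"));crop(c,290,140,160,130,5,"side8")
E
```

```text
t 10.8 pos [ 0.4231 -0.0815  0.082 ] yaw 0.0854 F [ 0.8  1.  -0.5] open 1.003 j6 1.06
[-0.001, 0.002, 0.0] [0.0005, 0.0003, 0.051]
```

View pics/side8.png

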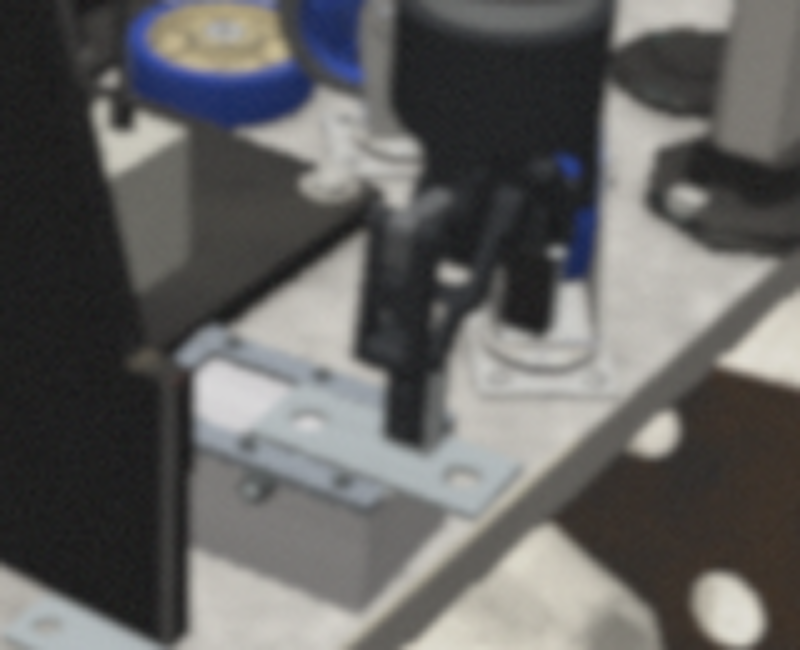

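arm_command:
  steps:
    - [[0,0,0],[0.0005,0,0.012],1]
    - [[0,0,0],[0.0005,0,0.024],1]
    - [[0,0,0],[0.0005,0,0.036],1]
    - [[0,0,0],[0.0005,0,0.046],1]
    - [[0,0,0],[0.0005,0,0.051],1]
    - [[0,0,0],[0.0005,0,0.051],1]

```text
time: 11.6
eef_pos: [0.4238, -0.0816, 0.0312]
tcp_rot: [0.999, 0.043, -0.001, -0.0]
contact_force: [0.0, 0.4, -0.2]
opening: 0.999
```

```bash
python3 - <<'E'
from h import *
from plant import *
go([((.4235,-.0817,.031),.085)])
c=read_camera("side");pickle.dump(c,open("side9.pkl","wb"));crop(c,290,140,160,130,5,"side9")
E
```

```text
t 11.6 pos [ 0.4238 -0.0816  0.0312] yaw 0.0853 F [ 0.   0.4 -0.2] open 0.999 j6 1.06
[-0.001, 0.002, 0.0] [-0.0003, 0.0001, 0.0002]
```

View pics/side9.png

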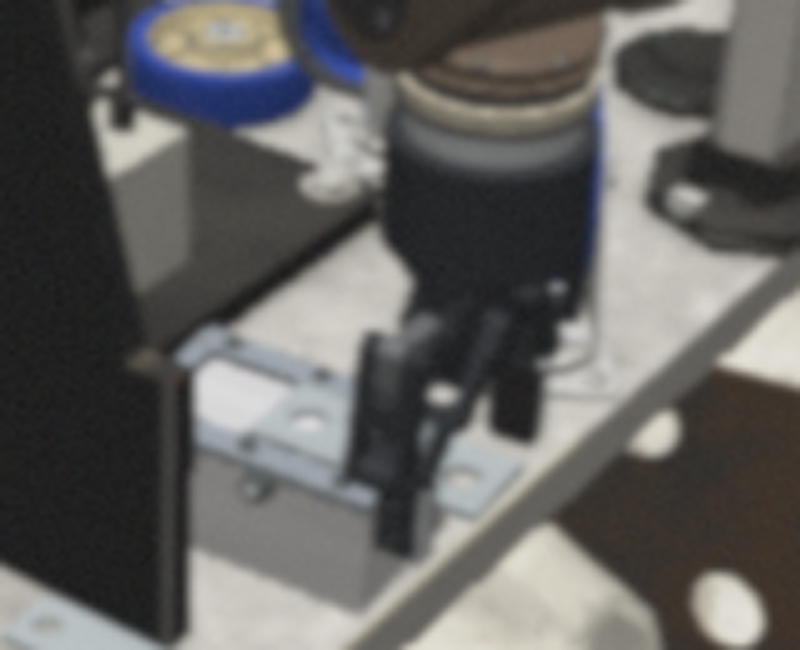

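arm_command:
  steps:
    - [[0,0,0],[0,0,0],0.6]
    - [[0,0,0],[0,0,0],0.3]
    - [[0,0,0],[0,0,0],0.1]
    - [[0,0,0],[0,0,0],0.1]
    - [[0,0,0],[0,0,0],0.1]
  force: 50

```text
time: 12.28
eef_pos: [0.4241, -0.0817, 0.0316]
tcp_rot: [0.999, 0.043, -0.0, -0.0]
contact_force: [0.6, 0.5, 0.5]
opening: 0.55
```

arm_command:
  steps:
    - [[0,0,0],[0,0,0],0.0]
    - [[0,0,0],[0,0,0],-0.1]
    - [[0,0,0],[0,0,0],-0.3]
    - [[0,0,0],[0,0,0],-1]
    - [[0,0,0],[0,0,0],-1]
  force: 50

```text
time: 12.9
eef_pos: [0.4242, -0.0819, 0.0318]
tcp_rot: [0.999, 0.043, -0.0, 0.0]
contact_force: [-1.4, -0.9, 2.1]
opening: 0.451
```

```bash
python3 - <<'E'
from h import *
from plant import *
go([((.4235,-.0817,.031),.085)])
c=read_camera("side");pickle.dump(c,open("side10.pkl","wb"));crop(c,290,140,160,130,5,"side10")
E
```

```text
t 12.9 pos [ 0.4242 -0.0819  0.0318] yaw 0.0855 F [-1.4 -0.9  2.1] open 0.451 j6 1.06
[0.0, 0.001, 0.0] [-0.0007, -0.0003, 0.0008]
```

View pics/side10.png

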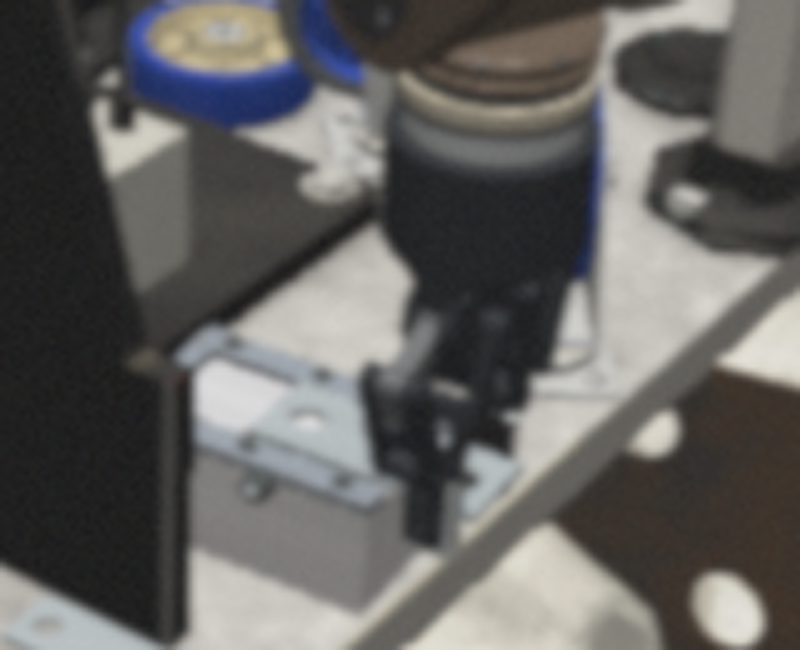

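arm_command:
  steps:
    - [[0,0,0],[0,0,0],-1]
    - [[0,0,0],[0,0,-0.002],-1]
    - [[0,0,0],[0,0,-0.005],-1]
    - [[0,0,0],[0,0,-0.01],-1]
    - [[0,0,0],[0,0,-0.018],-1]
    - [[0,0,0],[0,0,-0.03],-1]
    - [[0,0,0],[0,0,-0.04],-1]
    - [[0,0,0],[0,0,-0.045],-1]
  force: 70

```text
time: 13.95
eef_pos: [0.4248, -0.0821, 0.078]
tcp_rot: [0.999, 0.043, 0.001, 0.0]
contact_force: [-0.3, 0.2, -1.5]
opening: 0.442
```

```bash
python3 - <<'E'
from h import *
from plant import *
go([((.424,-.081,.25),.085),((.424,-.081,.25),.5),((.424,-.03,.25),.95),((.424,.03,.25),1.0),((.424,.09,.25),.9),((.424,.16,.25),.5),((.44,.18,.25),.085)])
c=read_camera("side");pickle.dump(c,open("side11.pkl","wb"));crop(c,290,100,160,130,5,"side11")
E
```

```text
t 13.95 pos [ 0.4248 -0.0821  0.078 ] yaw 0.0855 F [-0.3  0.2 -1.5] open 0.442 j6 1.06
[0.001, -0.001, 0.001] [-0.0005, -0.001, -0.172]
[0.001, -0.001, -0.414] [-0.0005, -0.001, -0.172]
[0.001, -0.001, -0.864] [0.0038, -0.0518, -0.1721]
[0.001, -0.001, -0.914] [0.009, -0.1116, -0.1721]
[0.001, -0.001, -0.814] [0.0141, -0.1713, -0.1722]
[0.001, -0.001, -0.414] [0.0201, -0.2411, -0.1723]
[0.001, -0.001, 0.001] [0.0377, -0.2596, -0.1723]
```

View pics/side11.png

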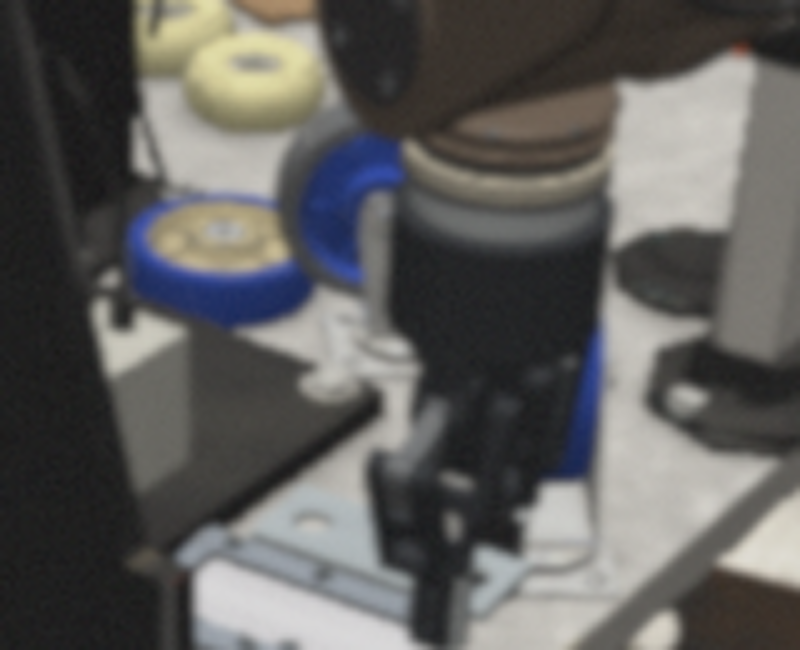

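arm_command:
  steps:
    - [[0,0,0],[-0.0005,-0.001,-0.04],-1]
    - [[0,0,0],[-0.0005,-0.001,-0.085],-1]
    - [[0,0,-0.15],[-0.0005,-0.001,-0.13],-1]
    - [[0,0,-0.3],[-0.0005,-0.001,-0.165],-1]
    - [[0,0,-0.45],[-0.0005,-0.001,-0.172],-1]
    - [[0,0,-0.6],[0,-0.01,-0.172],-1]
    - [[0,0,-0.75],[0,-0.03,-0.172],-1]
    - [[0,0,-0.864],[0.004,-0.052,-0.172],-1]
    - [[0,0,-0.9],[0.006,-0.08,-0.172],-1]
    - [[0,0,-0.914],[0.009,-0.112,-0.172],-1]
    - [[0,0,-0.914],[0.009,-0.112,-0.172],-1]

```text
time: 15.38
eef_pos: [0.4236, 0.0318, 0.2497]
tcp_rot: [0.877, 0.481, 0.0, 0.001]
contact_force: [0.4, 0.9, -1.6]
opening: 0.447
```

```bash
python3 - <<'E'
from h import *
from plant import *
go([((.424,.09,.25),.95),((.424,.16,.22),.5),((.44,.18,.18),.085),((.471,.185,.14),.085)])
c=read_camera("side");pickle.dump(c,open("side12.pkl","wb"));cv2.imwrite("pics/side12.png",c["frame"][:,:,::-1])
E
```

```text
t 15.38 pos [0.4236 0.0318 0.2497] yaw 1.0027 F [ 0.4  0.9 -1.6] open 0.447 j6 0.4
[0.001, 0.0, 0.053] [0.0493, -0.031, -0.0004]
[0.001, 0.0, 0.503] [0.1083, -0.0687, 0.0296]
[0.001, -0.0, 0.918] [0.1338, -0.066, 0.0696]
[0.001, -0.0, 0.918] [0.1547, -0.0426, 0.1096]
```

View pics/side12.png

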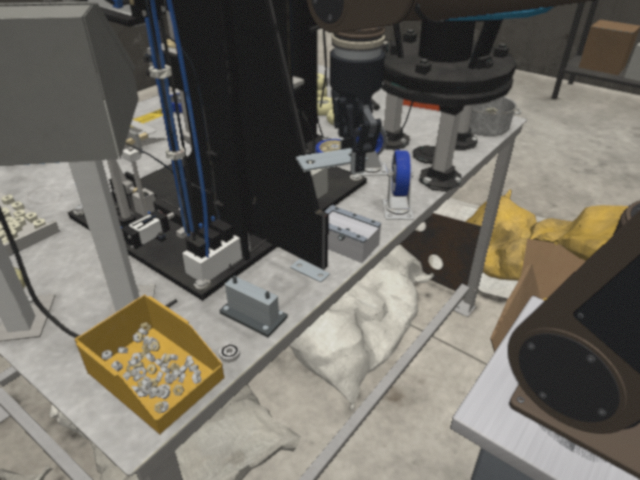

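arm_command:
  steps:
    - [[0,0,0.02],[0.025,-0.016,0],-1]
    - [[0,0,0.05],[0.049,-0.031,0],-1]
    - [[0,0,0.2],[0.08,-0.05,0.01],-1]
    - [[0,0,0.35],[0.1,-0.065,0.02],-1]
    - [[0,0,0.5],[0.115,-0.068,0.03],-1]
    - [[0,0,0.65],[0.123,-0.068,0.045],-1]
    - [[0,0,0.8],[0.13,-0.067,0.06],-1]
    - [[0.001,0,0.918],[0.14,-0.06,0.08],-1]
    - [[0.001,0,0.918],[0.148,-0.05,0.1],-1]
    - [[0.001,0,0.918],[0.155,-0.043,0.11],-1]
    - [[0.001,0,0.918],[0.155,-0.043,0.11],-1]

```text
time: 16.8
eef_pos: [0.4714, 0.1838, 0.1389]
tcp_rot: [0.999, 0.041, -0.001, 0.001]
contact_force: [-0.6, 0.8, -1.0]
opening: 0.444
```

```bash
python3 - <<'E'
from h import *
from plant import *
go([((.471,.185,.14),.085)])
for n in("side","top"):
    c=read_camera(n);pickle.dump(c,open(n+"13.pkl","wb"))
crop(load("side13"),190,200,150,130,5,"side13");crop(load("top13"),190,170,140,110,5,"top13")
E
```

```text
t 16.8 pos [0.4714 0.1838 0.1389] yaw 0.0826 F [-0.6  0.8 -1. ] open 0.444 j6 1.66
[0.001, 0.001, -0.002] [-0.0003, -0.0012, -0.0011]
```

View pics/side13.png

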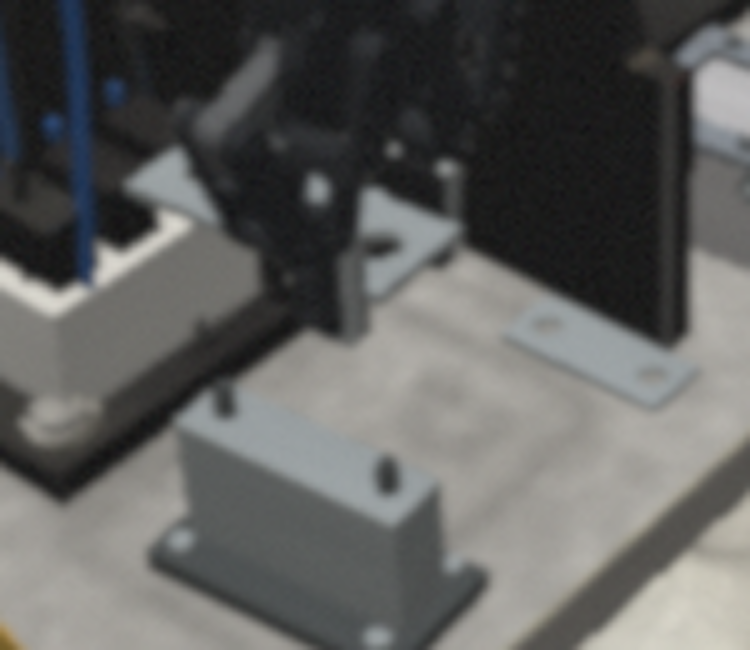

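View pics/top13.png

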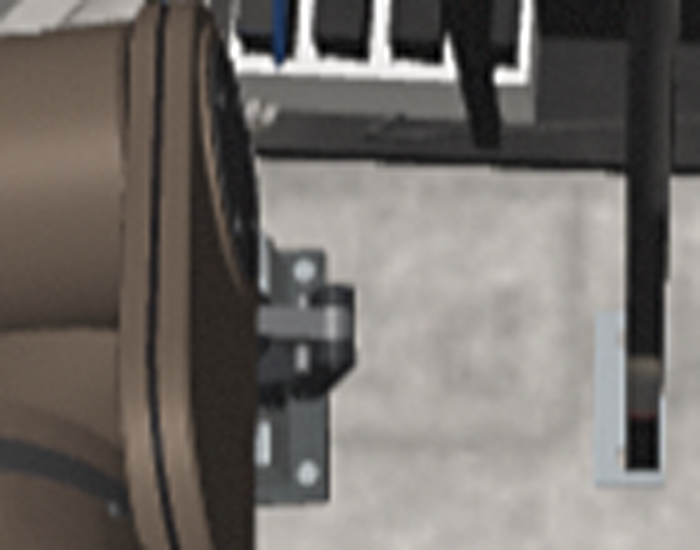

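```bash
python3 - <<'E'
from h import *
np.set_printoptions(precision=4,suppress=True)
s=load("side13");S=lambda x,y:[190+(x+.5)/5-.5,200+(y+.5)/5-.5]
P=plane(s,[S(462,230),S(375,298),S(382,243),S(125,182),S(185,150)],.161)
print(P); print("L",np.linalg.norm(P[1]-P[3]),"W",np.linalg.norm(P[0]-P[1]))
print("dow base",plane(s,[S(224,412),S(387,487)],.06)," tip",plane(s,[S(222,385),S(387,458)],.073))
print("railtop corners",plane(s,[S(440,485),S(393,525),S(178,420)],.06))
crop(s,205,225,80,60,10,"side13b")
E
```

```text
[[0.4528 0.1648 0.161 ]
 [0.4513 0.205  0.161 ]
 [0.4675 0.1844 0.161 ]
 [0.5507 0.2105 0.161 ]
 [0.5484 0.1873 0.161 ]]
L 0.09952455405184003 W 0.040254167252163
dow base [[0.5394 0.1922 0.06  ]
 [0.4718 0.1857 0.06  ]]  tip [[0.5381 0.1928 0.073 ]
 [0.471  0.1856 0.073 ]]
railtop corners [[0.459  0.1745 0.06  ]
 [0.4584 0.1975 0.06  ]
 [0.5486 0.2045 0.06  ]]
```

View pics/side13b.png

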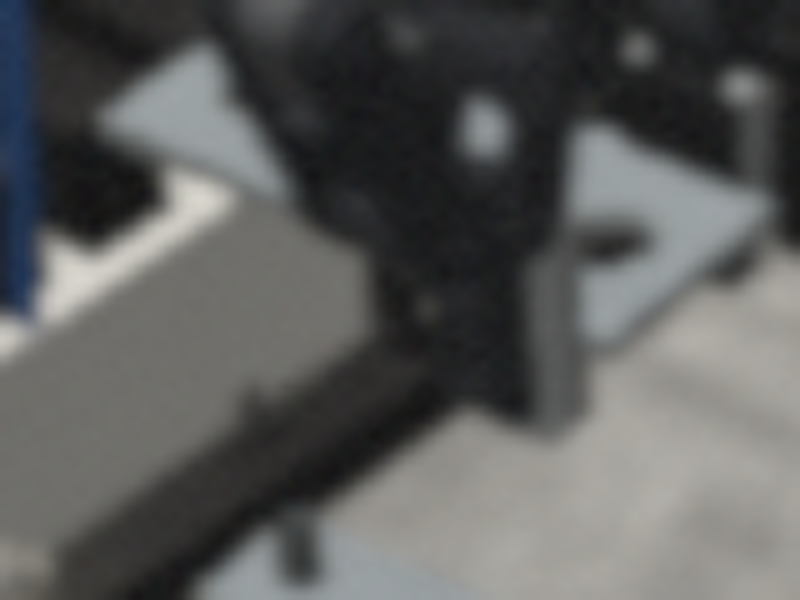

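```bash
python3 - <<'E'
from h import *
np.set_printoptions(precision=4,suppress=True)
s=load("side13");S=lambda x,y:[205+(x+.5)/10-.5,225+(y+.5)/10-.5]
P=plane(s,[S(772,205),S(600,350),S(612,240),S(97,118)],.161)
print(P); print("L",np.linalg.norm(P[1]-P[3]),"W",np.linalg.norm(P[0]-P[1]))
d=P[3]-P[1];print("yaw",np.arctan2(d[1],d[0]),"center", P[1]+d/2+.02*np.array([d[1],-d[0],0])/np.hypot(d[0],d[1]), "c2",(P[0]+P[3])/2)
E
```

```text
[[0.454  0.164  0.161 ]
 [0.4508 0.2056 0.161 ]
 [0.4672 0.1853 0.161 ]
 [0.5504 0.2115 0.161 ]]
L 0.09978582807302755 W 0.041789835712075694
yaw 0.058630099551704985 center [0.5018 0.1886 0.161 ] c2 [0.5022 0.1877 0.161 ]
```

```bash
python3 - <<'E'
from h import *
go([((.4714+.0018,.1838+.0008,.0625),.097)])
E
```

```text
t 16.9 pos [0.4716 0.1842 0.1401] yaw 0.0831 F [-0.6  0.1 -1.1] open 0.445 j6 1.66
[0.001, -0.001, -0.014] [0.0016, -0.0003, 0.0776]
```

arm_command:
  steps:
    - [[0.001,-0.001,-0.007],[0.001,0,0.015],-1]
    - [[0.001,-0.001,-0.014],[0.0016,-0.0005,0.03],-1]
    - [[0.001,-0.001,-0.014],[0.0016,-0.0005,0.045],-1]
    - [[0.001,-0.001,-0.014],[0.0016,-0.0005,0.06],-1]
    - [[0.001,-0.001,-0.014],[0.0016,-0.0005,0.07],-1]
    - [[0.001,-0.001,-0.014],[0.0016,-0.0005,0.075],-1]
    - [[0.001,-0.001,-0.014],[0.0016,-0.0005,0.0765],-1]
    - [[0.001,-0.001,-0.014],[0.0016,-0.0005,0.077],-1]

```text
time: 17.9
eef_pos: [0.4736, 0.1849, 0.0635]
tcp_rot: [0.999, 0.049, 0.0, -0.0]
contact_force: [0.4, -0.3, -2.2]
opening: 0.448
```

```bash
python3 - <<'E'
from h import *
from plant import *
go([])
for n in("side","top"):
    c=read_camera(n);pickle.dump(c,open(n+"14.pkl","wb"))
crop(load("side14"),200,240,100,75,8,"side14");crop(load("top14"),190,170,140,110,5,"top14")
E
```

```text
t 17.9 pos [0.4736 0.1849 0.0635] yaw 0.0971 F [ 0.4 -0.3 -2.2] open 0.448 j6 1.65
```

View pics/side14.png

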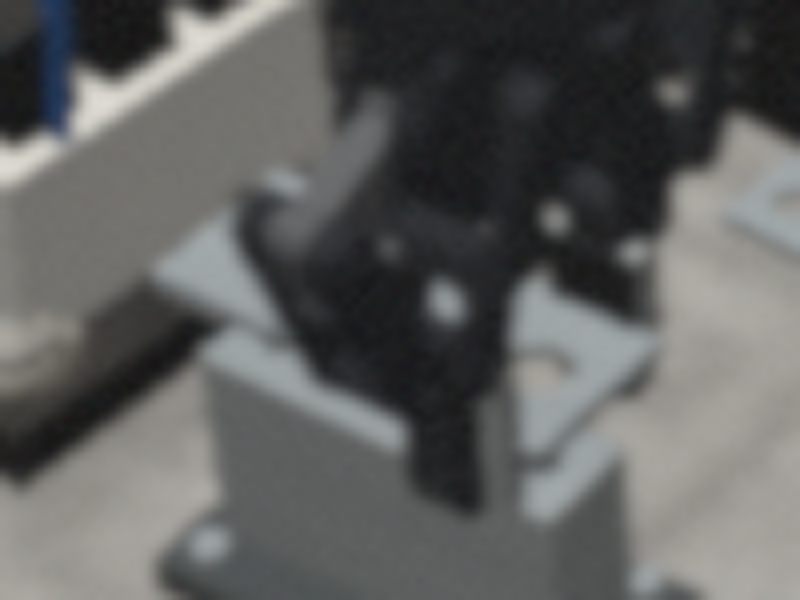

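View pics/top14.png

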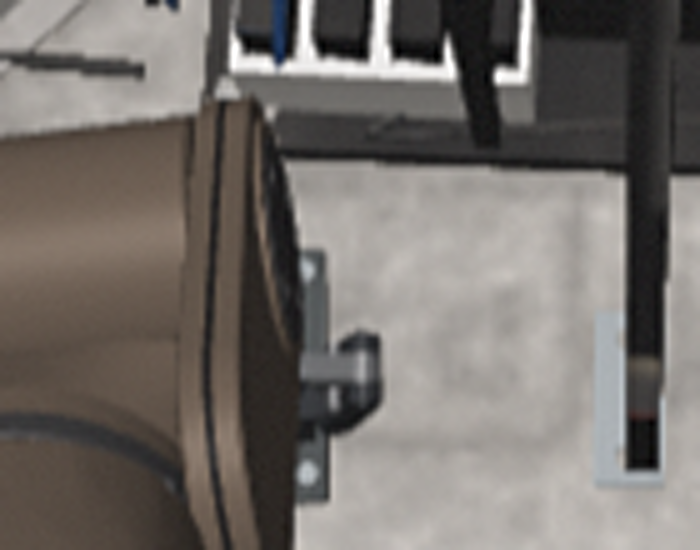

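```bash
python3 - <<'E'
from h import *
np.set_printoptions(precision=4,suppress=True)
s=load("side14");S=lambda x,y:[200+(x+.5)/8-.5,240+(y+.5)/8-.5]
P=plane(s,[S(658,346),S(524,458),S(540,368),S(150,272)],.0857)
print(P); print("L",np.linalg.norm(P[1]-P[3]),"W",np.linalg.norm(P[0]-P[1]))
d=P[3]-P[1];print("yaw",np.arctan2(d[1],d[0]),"center", P[1]+d/2+.02*np.array([d[1],-d[0],0])/np.hypot(d[0],d[1]), "c2",(P[0]+P[3])/2)
# original dowel, finer
s=load("side0")
crop(s,220,270,60,45,12,"dow0")
print(plane(s,[S(622,440),S(543,518)],.06))
E
```

```text
[[0.4558 0.1663 0.0857]
 [0.4547 0.2067 0.0857]
 [0.4699 0.1856 0.0857]
 [0.552  0.2128 0.0857]]
L 0.09751731774435723 W 0.04039262952290802
yaw 0.06253828349225153 center [0.5046 0.1898 0.0857] c2 [0.5039 0.1896 0.0857]
[[0.4625 0.1712 0.06  ]
 [0.4598 0.1978 0.06  ]]
```

View pics/dow0.png

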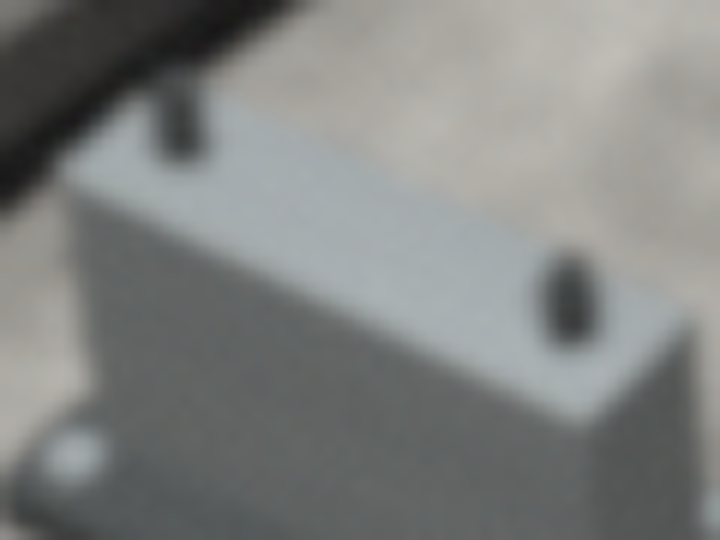

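```bash
python3 - <<'E'
from h import *
np.set_printoptions(precision=4,suppress=True)
s=load("side0");S=lambda x,y:[220+(x+.5)/12-.5,270+(y+.5)/12-.5]
for z,a,b in ((.06,(183,150),(572,337)),(.0725,(177,86),(567,258)),(.0665,(180,118),(569,298))):
    P=plane(s,[S(*a),S(*b)],z);d=P[0]-P[1];print(z,P,np.hypot(*d[:2]),"yaw",np.arctan2(d[1],d[0]),"c",P.mean(0))
P=plane(s,[S(690,315),S(588,420),S(62,175)],.06);print(P,"rail edge yaw",np.arctan2(*(P[2]-P[1])[1::-1]), "c",(P[0]+P[2])/2)
E
```

```text
0.06 [[0.5388 0.1919 0.06  ]
 [0.4706 0.1866 0.06  ]] 0.06843542704522196 yaw 0.07735491283960749 c [0.5047 0.1893 0.06  ]
0.0725 [[0.5379 0.1923 0.0725]
 [0.4719 0.1851 0.0725]] 0.06641858991758703 yaw 0.10841664404257105 c [0.5049 0.1887 0.0725]
0.0665 [[0.5382 0.1923 0.0665]
 [0.4711 0.1862 0.0665]] 0.06739765023931468 yaw 0.09092049529425855 c [0.5046 0.1892 0.0665]
[[0.461  0.1736 0.06  ]
 [0.4581 0.1971 0.06  ]
 [0.5482 0.2059 0.06  ]] rail edge yaw 0.09683018941841527 c [0.5046 0.1898 0.06  ]
```

arm_command:
  steps:
    - [[0,0,0.002],[0.0005,0,0.002],-1]
    - [[0,0,0.005],[0.0005,0,0.004],-1]
    - [[0,0,0.005],[0.0005,0,0.006],-1]
    - [[0,0,0.005],[0.0005,0,0.0075],-1]
    - [[0,0,0.005],[0.0005,0,0.009],-1]
    - [[0,0,0.005],[0.0005,0,0.01],-1]
    - [[0,0,0.005],[0.0005,0,0.011],-1]
    - [[0,0,0.005],[0.0005,0,0.012],-1]

```text
time: 19.0
eef_pos: [0.4741, 0.1849, 0.0516]
tcp_rot: [0.999, 0.046, 0.0, -0.0]
contact_force: [0.4, -0.1, -1.4]
opening: 0.444
```

```bash
python3 - <<'E'
from h import *
from plant import *
go([])
c=read_camera("side");pickle.dump(c,open("side15.pkl","wb"))
crop(load("side15"),200,240,100,75,8,"side15")
E
```

```text
t 19.0 pos [0.4741 0.1849 0.0516] yaw 0.0922 F [ 0.4 -0.1 -1.4] open 0.444 j6 1.65
```

View pics/side15.png

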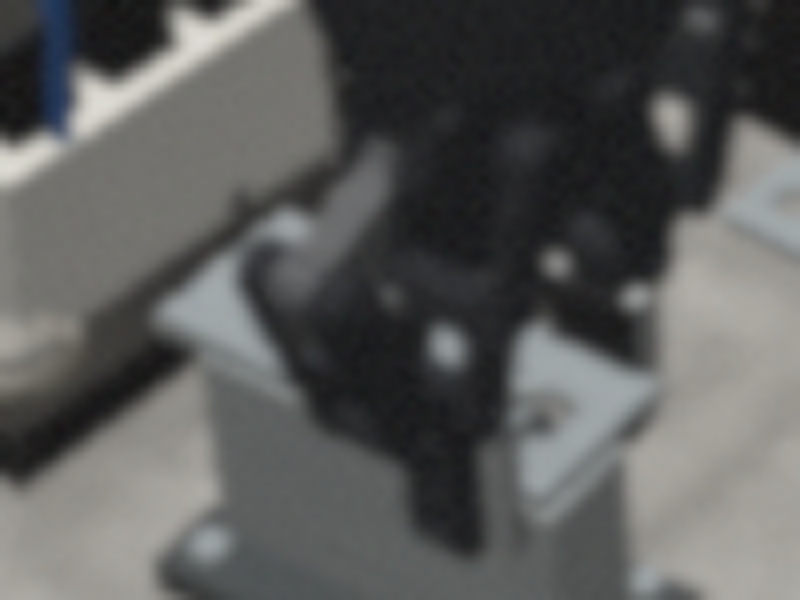

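A dark dowel tip now shows inside the front hole at about (268,292), with no side load, so I'll keep lowering slowly.

arm_command:
  steps:
    - [[0,0,0],[0,0,0.001],-1]
    - [[0,0,0],[0,0,0.002],-1]
    - [[0,0,0],[0,0,0.003],-1]
    - [[0,0,0],[0,0,0.004],-1]
    - [[0,0,0],[0,0,0.005],-1]
    - [[0,0,0],[0,0,0.006],-1]
    - [[0,0,0],[0,0,0.007],-1]
    - [[0,0,0],[0,0,0.0078],-1]
    - [[0,0,0],[0,0,0.0084],-1]

```text
time: 20.18
eef_pos: [0.474, 0.1849, 0.043]
tcp_rot: [0.999, 0.046, 0.0, -0.0]
contact_force: [0.0, 0.3, -1.0]
opening: 0.447
```

```bash
python3 - <<'E'
from h import *
from plant import *
go([])
c=read_camera("side");pickle.dump(c,open("side16.pkl","wb"))
crop(load("side16"),200,240,100,75,8,"side16")
E
```

```text
t 20.18 pos [0.474  0.1849 0.043 ] yaw 0.0921 F [ 0.   0.3 -1. ] open 0.447 j6 1.65
```

View pics/side16.png

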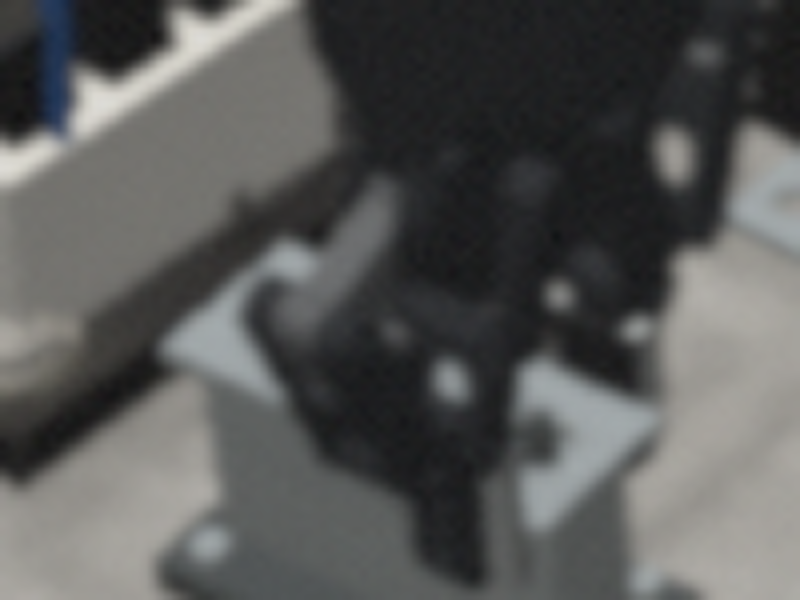

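arm_command:
  steps:
    - [[0,0,0],[0,0,0.0005],-1]
    - [[0,0,0],[0,0,0.001],-1]
    - [[0,0,0],[0,0,0.0014],-1]
    - [[0,0,0],[0,0,0.0016],-1]

```text
time: 20.72
eef_pos: [0.4743, 0.185, 0.0421]
tcp_rot: [0.999, 0.046, 0.0, -0.0]
contact_force: [-2.3, -0.7, 5.7]
opening: 0.447
```

arm_command:
  steps:
    - [[0,0,0],[0,0,0.0003],0.05]
    - [[0,0,0],[0,0,0.0003],0.15]
    - [[0,0,0],[0,0,0],0.25]
    - [[0,0,0],[0,0,0],0.35]
    - [[0,0,0],[0,0,0],0.35]

```text
time: 21.35
eef_pos: [0.4743, 0.1849, 0.042]
tcp_rot: [0.999, 0.046, 0.0, -0.0]
contact_force: [0.1, 0.8, -0.7]
opening: 0.673
```

```bash
python3 - <<'E'
from h import *
from plant import *
go([])
c=read_camera("side");pickle.dump(c,open("side17.pkl","wb"))
crop(load("side17"),200,240,100,75,8,"side17")
E
```

```text
t 21.35 pos [0.4743 0.1849 0.042 ] yaw 0.0922 F [ 0.1  0.8 -0.7] open 0.673 j6 1.65
```

View pics/side17.png

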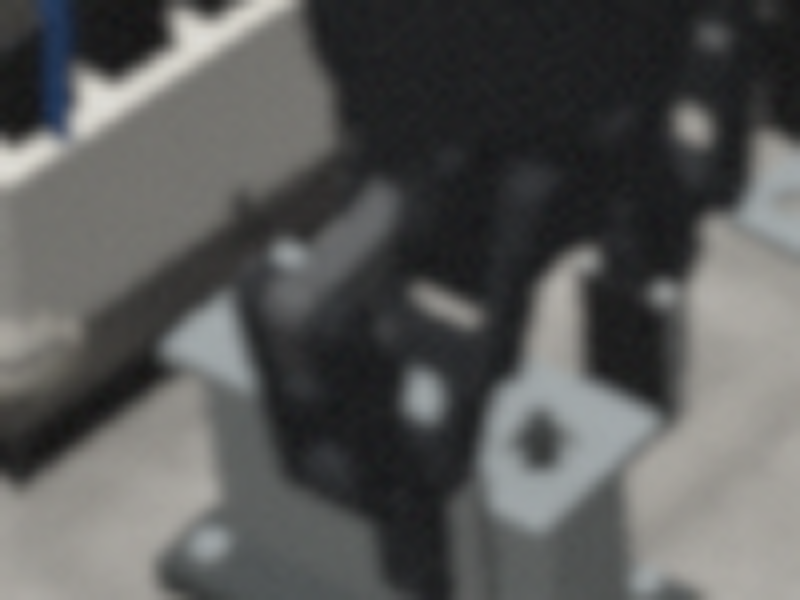

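Released, with the front dowel in its hole. Next I'll lift straight up and move clear toward the robot.

arm_command:
  steps:
    - [[0,0,0],[0,0,-0.005],0.35]
    - [[0,0,0],[0,0,-0.02],0.35]
    - [[0,0,0],[0,0,-0.045],0.35]
    - [[0,0,0],[0,0,-0.08],0.35]
    - [[0,0,0],[0,0,-0.13],0.35]
    - [[0,0,0],[0,0,-0.18],0.35]
    - [[0,0,0],[-0.02,0.03,-0.21],0.35]
    - [[0,0,0],[-0.04,0.08,-0.22],0.35]
    - [[0,0,0],[-0.05,0.13,-0.22],0.35]
    - [[0,0,0],[-0.05,0.18,-0.22],0.35]
    - [[0,0,0],[-0.05,0.23,-0.22],0.35]
    - [[0,0,0],[-0.05,0.23,-0.22],0.35]

```text
time: 22.9
eef_pos: [0.4456, -0.0514, 0.2632]
tcp_rot: [0.999, 0.043, 0.001, 0.0]
contact_force: [0.7, -0.0, -0.4]
opening: 0.674
```

```bash
python3 - <<'E'
from h import *
from plant import *
go([])
for n in("side","top"):
    c=read_camera(n);pickle.dump(c,open(n+"18.pkl","wb"))
s=load("side18");t=load("top18")
a=s["frame"][240:315,200:300];b=t["frame"][205:280,180:280]
cv2.imwrite("pics/fin.png",cv2.resize(np.vstack([a,b])[:,:,::-1],None,fx=4,fy=4,interpolation=cv2.INTER_CUBIC))
cv2.imwrite("pics/top18.png",t["frame"][:,:,::-1])
E
```

```text
t 22.9 pos [ 0.4456 -0.0514  0.2632] yaw 0.0869 F [ 0.7 -0.  -0.4] open 0.674 j6 1.14
```

View pics/fin.png

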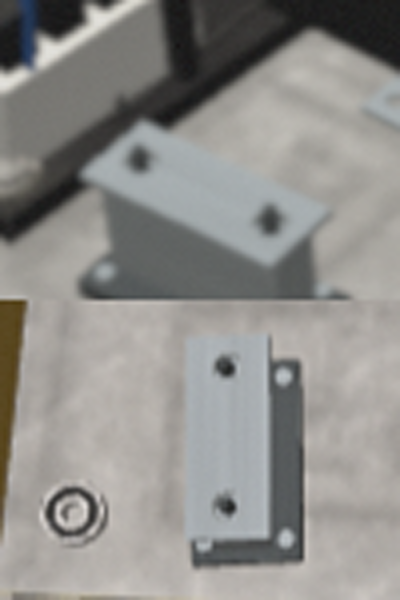

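View pics/top18.png

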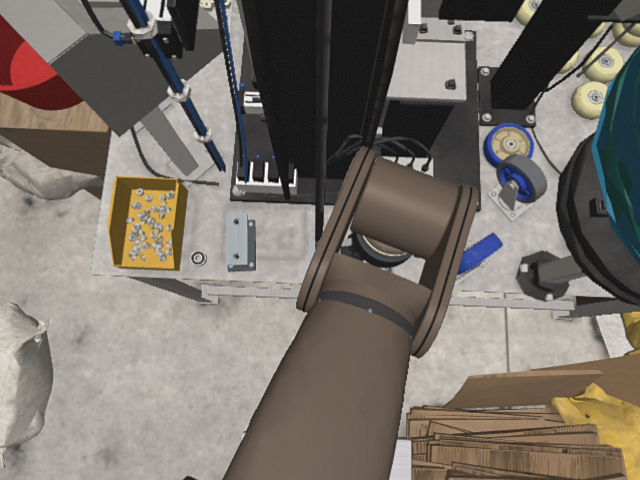

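The final views show both dowels standing in the two holes. The shim lies along the rail, the bearing is at (199,258) as before, and the caster hasn't moved. I'll do a quick numeric check, then hand in.

```bash
python3 - <<'E'
from h import *
from plant import *
np.set_printoptions(precision=4,suppress=True)
s=load("side18");t=load("top18")
S=lambda x,y:[200+(x+.5)/4-.5,240+(y+.5)/4-.5];T=lambda x,y:[180+(x+.5)/4-.5,205+(y-300+.5)/4-.5]
for a,b in (((80,177),(185,337)),((273,266),(188,540)),((330,212),(270,537))): print(tri(s,[S(*a)],t,[T(*b)]))
print(sign_off())
E
```

```text
(array([0.5556, 0.2124, 0.0618]), np.float64(0.0035130345003012587))
(array([0.4563, 0.2025, 0.0622]), np.float64(0.0029332652161926866))
(array([0.4598, 0.1642, 0.0612]), np.float64(0.002468039807478222))
the job is handed in; nothing more can be done
None
```

The shim is on the jig rail with both holes over the two dowels and lying flat. I handed the job in at about 23 s of the 69 s allowed.

- **Slide:** I touched down slowly with the gripper shut. I then dragged the shim about 36 mm toward the robot, until its front end stuck out about 35 mm past the guide and it still lay flat. The press reached 22 N for a moment between strokes. At the end of each stroke it read 5–12 N, mostly 9–12 N, which is below the 12–20 N you gave, but the shim moved with the fingers from the second stroke on.
- **Placing:** I gripped the free end across its width, lifted it over the black plate and lowered it onto the dowels. It met no resistance until it touched the rail at about 6 N, and then I released it and moved clear.
- **Last checks:**
  - Both cameras show the dowels in the holes.
  - Three top corners of the shim triangulated to 61–62 mm. They agree within 1 mm, so it is level. The expected height is 64 mm, and the two cameras' sight lines missed each other by 2.5–3.5 mm, so that gap is within the calibration error.
  - In the top view the bearing sits where it was. The caster is partly hidden by the arm there, but the part that shows is where it was.
  - The gripper is open, clear of everything and reads no contact force.
- **Disagreement:** The side camera read the held shim turned about 0.03 rad away from the tool's direction. The holes had enough clearance, so it did not matter.

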